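# Hold an aluminium angle tight in the corner of fence and bench

### The job

A short length of aluminium angle is screwed on at the fence and a second, loose length of the same angle lies in front of the fence. Bring the loose length, standing the same way on the bench, up to the fence and butt its end flush against the end of the screwed-on length so that no gap is left, both backs flat on the fence; then push firmly (some 10 to 15 N each way) and diagonally, forward and down, into its inside corner so that it is clamped against the fence and the bench top at once, as if a colleague were about to drive its screws, and finish while still holding that push. Leave the small things lying about the bench where they are.

Things in the scene. Friction and masses are not known exactly. Their poses are not given: they have to be found in the camera images.
- fence: Steel fence bolted to the bench, immovable: upright bar 340 mm long, 20 thick, 45 high, three bolted feet behind it. Origin on the bench at the foot of its flat working face, mid-length. The working face is the plane x = 0 facing the robot (-x); x points through the bar, y along it to the left, z up. Place and yaw vary.
- fixed_angle: Screwed-on length of plain aluminium angle (L section, 80 mm long, legs 8 mm thick, flat leg 45 wide, upright leg 40 high with its back on the fence), immovable. Origin on the bench at the back face, mid-length; axes as the fence: flat leg x = 0 to -45 mm, ends y = -40 and +40. A steel stop block 40 mm high follows from y = +40 to +70. Screw heads stand 4 mm proud.
- fixed_end (a point): Point on the free (right-hand, -y) end face of the screwed-on length, at its back face and 20 mm above the bench; axes as the fence. The loose length must butt here.
- loose_center (a point): Middle of the loose angle's outline (same section, 80 x 45 x 40 mm, about 0.25 kg), 20 mm above its underside. x points to its back: upright leg x = +14.5 to +22.5 mm, front edge of the flat leg x = -22.5; y along its length to the left, ends at -40 and +40; z up. Flat leg's top is 12 mm below the point. Starts upright in front of the fence, right of the fixed length, up to 0.35 rad askew.
- loose_end (a point): Point on the left (+y) end face of the loose length, at its back face and 20 mm above its underside (axes as loose_center); it meets fixed_end when the length is in place.
- loose_angle: The same loose length of angle: origin at its underside, at the back face, mid-length; axes as loose_center. Friction with bench and fence is 0.5 to 0.72: a push that is down first sticks on the bench and never loads the fence, and the fence carries part of a later push down. Build up about 10 N forward first, then add about 14 N down.
- eraser: Eraser, 43 x 24 x 12 mm, lying in front of the screwed-on length; leave alone. Origin under its middle.
- solder_spool: Spool of solder wire, 53 mm across, 32 mm high; leave alone. Origin under its middle.
- screwdriver_1: Small screwdriver, 151 mm long, 12 mm thick, lying between the robot and the loose length; leave alone. Origin under its middle.
- tape_roll: Roll of tape, 67 mm across, 18 mm high, beyond the right-hand end of the fence; leave alone. Origin under its middle.
- usb_stick_1: USB stick, 55 mm long, 8 mm thick, lying to the right in front of the fence; leave alone. Origin under its middle.
There are look-alikes about, which are no part of the job. Leave any orange or red look-alike of the loose_angle alone.

How it is judged:
On the way:
1. the loose length stands butted against the screwed-on length, back on the fence (y of loose_end in the frame of fixed_end between -0.003 and 0.003 m and x of loose_end in the frame of fixed_end between -0.003 and 0.003 m and z of loose_end in the frame of fixed_end between -0.003 and 0.003 m and angle between the y axis of loose_end and the y axis of fixed_end, either way round below 0.04 rad and angle between loose_end's own z axis and vertical below 0.04 rad), for 0.2 s.
At the end, for the whole second after the job is handed in: The loose length stands on the bench with its end within 3 mm of the screwed-on length's end in every direction and parallel to it within 0.04 rad, at rest, and the robot still presses it: more than 2.5 N against the fence and more than 6 N on the bench top (its own weight is 1.7 to 3.2 N of that) (all of step 1 and contact force between loose_angle and fence above 2.5 N and contact force between loose_angle and workbench_top above 6 N and contact force between the fingers and loose_angle above 3 N and linear speed of loose_angle below 0.01 m/s); the arm keeps its last pose, push and grip.
It fails at once if a bystander was shifted by more than 20 mm (distance of any of eraser, solder_spool, screwdriver_1, tape_roll, usb_stick_1 from where it was at the start of the episode above 0.02 m).
It also fails if it takes over 64 s, if anything falls off the work surface, if the arm or the gripper's body presses on something with over 40 N, if the wrist force passes 120 N, or if a joint passes its speed limit or range.

### The arm

A 6-joint arm with a two-finger parallel gripper is mounted at the origin on a cart in front of the work surface, level with it; the furniture and walls round the work are solid. World frame = base frame: x ahead of the robot, y to its left, z up, the work surface at z = 0. Lengths are in m, angles in rad, forces in N, time in s.
With the tool pointing down it reaches from about 0.3 to 0.775 m from the base axis. Payload 14.6 kg.
Tool frame: the origin (TCP) lies at the centre of the arm's flange, where the gripper is bolted on; the fingertips stand 199 mm ahead of it and the grasp point (between the pads) lies 180 mm ahead of it; z points along the fingers, y is the line along which they close (so a half turn about z gives the same grasp; the last joint's range is limited). The gripper opens to 94 mm and grips with 3 to 60 N. Pads are 16 mm wide; open, the fingers measure 119 mm over their backs; the gripper's body (75 mm by 177 mm) begins 78 mm behind the grasp point.
Start: joints at [1.253, 0.3, 1.521, -0, 1.321, -0.067], TCP at [0.136, 0.533, 0.405] pointing down, gripper open.
Joint ranges: [-3.03, 3.03], [-0.79, 2.21], [0.23, 2.52], [-1.04, 4.18], [0, 3.07], [-2.55, 2.55]. Speed limits (rad/s): [2.22, 2.22, 2.57, 3.14, 3.14, 3.14].

### API

Orientations are given as [roll, pitch, yaw] about the fixed x, y, z axes, in that order (R = Rz(yaw) Ry(pitch) Rx(roll)).
In Python, from station import ctrl gives the robot as it stands. The module is installed in compiled form; this text tells all that it offers.
- The arm moves only by the tool servo_tool, never from a script. Its argument "motion" is a list of rows, each a list of 5 numbers: the closure, from 0 (fully open) to 1 (shut), then the shift along the world's x, y, z in cm, then the turn about the world's z in degrees. A call has 1 to 20 rows; each row is the pose to reach, as a shift and turn from the pose commanded when the call began; what a row does not reach only later rows make up. A row lasts 1/8 s, in which the tool goes at most 62.5 mm and 10.7 degrees, less where a joint would pass 70% of its speed; a pose out of reach is approached as far as the arm can. A call with a gripper value outside its range is refused whole. The fingers move at their own pace and stop on an object; "squeeze" is the grip in N (left out, the last holds). Time passes only in rows, so rows that repeat a pose let the fingers close. It gives the time, the measured TCP pose, the force, the opening and the grip force at its end, in the units of the state.
- ctrl.get_obs(): the state, without advancing time (a new reading comes with each control period).
- ctrl.camera(name): name is "scene" or "top"; returns a dict with "image" (400x640x3 uint8, red, green, blue), "fx", "fy", "cx", "cy" (pixels), "camera_from_world" (4x4, takes a point from world to camera coordinates). Camera axes: x right, y up, looking along -z (the intrinsics and any distortion apply to the point x, -y, -z); pixel columns grow to the right and rows downward; lengths in m; the calibration is good to about 2 mm. A picture is of the moment at which its call begins. There is no depth.
- ctrl.hand_in(): hands the job in; it is judged then, once.
The state is a dict: "time_s": time; "qpos": joint angles; "joint_vel": joint speeds; "tau": joint torques, N m; "ee_pos": TCP position; "eef_rot": TCP orientation; "force": force on the tool from outside, world axes, zero at the start; "moment": the same for the moment, N m; "grip_width": finger opening in m; "grip_force": force on a finger pad.
Only numpy, scipy, OpenCV 4.12 (cv2) and the standard library are available. Lean on these libraries where they do the work, as an engineer would, in place of code of your own. Each camera call takes 0.05 s, during which the arm holds its last target. There are 200 camera calls.

## Working session

There is one attempt and no reset: what is moved stays moved. The work goes in short steps, Python scripts to look and compute and a tool call to move; the robot and the scene stay as the last step left them, time stands still between calls to the robot, and variables do not carry over. Pictures are saved under pics/ and viewed, at most 10 in all, crops included, and the job is handed in when it is done.

Besides the shell and the picture viewer there is one more tool, called as name(argument=value, ...) on one line, values as JSON. servo_tool: Moves the arm, as the interface text tells. Its arguments: {"type":"object","properties":{"motion":{"type":"array","items":{"type":"array","items":{"type":"number"}}},"squeeze":{"type":"number"}},"required":["motion"]}

```bash
mkdir -p pics; python3 - <<'E'
from station import ctrl
import cv2,numpy as np
for n in("scene","top"):
    c=ctrl.camera(n);cv2.imwrite(f"pics/{n}0.png",c["image"][:,:,::-1])
    print(n,c["fx"],c["fy"],c["cx"],c["cy"],[k for k in c]);print(np.round(c["camera_from_world"],4).tolist())
print(ctrl.get_obs())
E
```

```text
scene 465.20922602374327 465.20922602374327 326.39089154751395 207.6645835377855 ['image', 'fx', 'fy', 'cx', 'cy', 'camera_from_world']
[[0.6296, -0.7767, 0.0161, -0.3907], [0.4363, 0.3707, 0.8199, -0.2314], [-0.6428, -0.5092, 0.5723, -0.9394], [0.0, 0.0, 0.0, 1.0]]
top 474.18814683161065 474.18814683161065 323.34904025163746 198.30750879198544 ['image', 'fx', 'fy', 'cx', 'cy', 'camera_from_world']
[[0.0103, -0.9999, 0.0025, -0.0887], [0.9758, 0.0106, 0.2184, -0.507], [-0.2184, 0.0002, 0.9759, -1.1066], [0.0, 0.0, 0.0, 1.0]]
{'time_s': 0.1, 'qpos': array([ 1.25339065e+00,  3.00425561e-01,  1.52151681e+00,  1.87124867e-07,
        1.32072077e+00, -6.65987264e-02]), 'joint_vel': array([-0.00010741, -0.00144635, -0.00250589,  0.00055278,  0.00017345,
        0.0004919 ]), 'tau': array([ 7.44004956e-05, -5.32637823e+01, -3.53288090e+01,  7.09232851e-02,
        2.34537944e-02, -5.73966099e-05]), 'ee_pos': array([0.13649547, 0.53276441, 0.40413839]), 'eef_rot': array([-3.14052455e+00, -7.14213240e-05,  2.89078562e+00]), 'force': array([-0.64082144,  0.59011941,  0.00585285]), 'moment': array([0.01331233, 0.01323431, 0.04249859]), 'grip_force': 0.0, 'grip_width': 0.09391130899798972}
```

View pics/scene0.png

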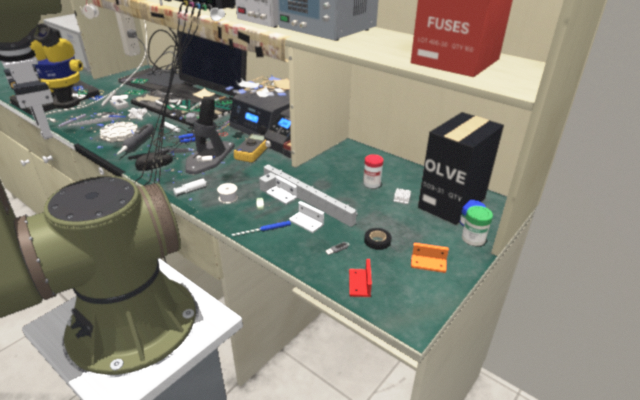

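View pics/top0.png

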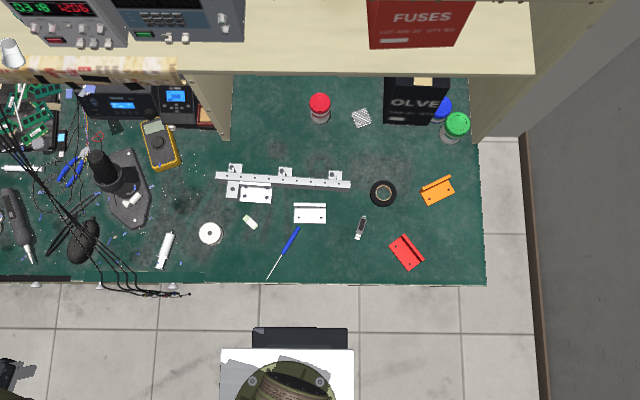

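Candidates (top view): white loose angle at (310,213), white screwed-on angle at (255,194) next to the stop block, red look-alike at (406,252) and orange look-alike at (437,190). I choose the white one at (310,213), which is free and in front of the fence. I'll check it in a close crop.

```bash
cat > h.py <<'E'
from station import ctrl
import cv2,numpy as np
def grab(n):
    c=ctrl.camera(n);return c
def ray(c,u,v,z):
    T=c["camera_from_world"];R=T[:3,:3];o=-R.T@T[:3,3]
    d=R.T@np.array([(u-c["cx"])/c["fx"],-(v-c["cy"])/c["fy"],-1.])
    return o+d*(z-o[2])/d[2]
def proj(c,p):
    q=c["camera_from_world"]@np.append(p,1);return c["cx"]+c["fx"]*q[0]/-q[2],c["cy"]+c["fy"]*q[1]/q[2]
def crop(c,x,y,w,h,s,name):
    cv2.imwrite(name,cv2.resize(c["image"][y:y+h,x:x+w,::-1],None,fx=s,fy=s,interpolation=cv2.INTER_CUBIC))
E
python3 - <<'E'
from h import *
crop(grab("top"),205,150,160,115,5,"pics/t1.png")
crop(grab("scene"),225,155,140,105,5,"pics/s1.png")
E
```

```text
(no output)
```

View pics/t1.png

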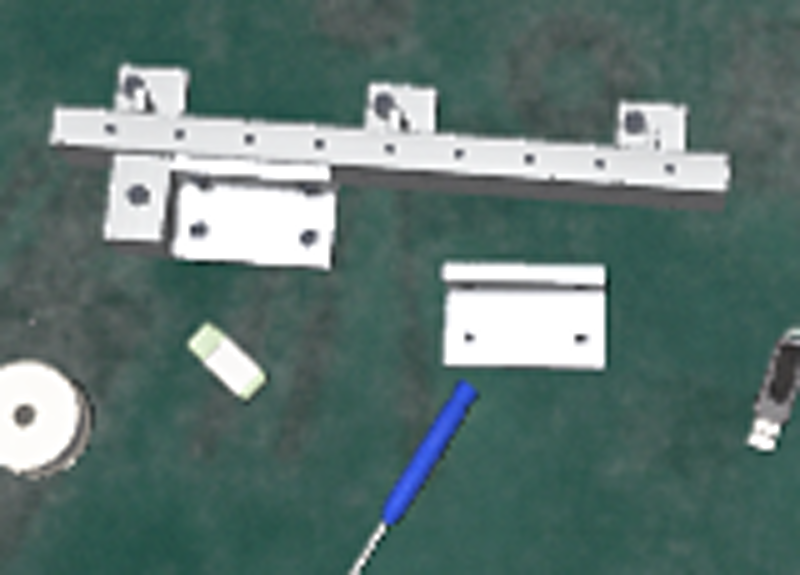

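View pics/s1.png

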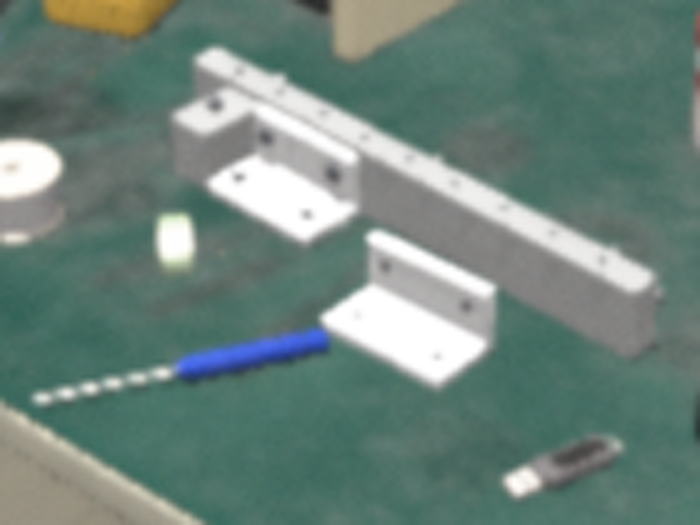

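The crop confirms it: white loose angle with its upright leg's top edge at (443–605, 264) and flat leg front edge at about (444–604, 368). The fixed angle's free end is at crop (330, 165–269) and the fence's front top edge runs from (50,143) to (727,190).

```bash
python3 - <<'E'
from h import *
c=grab("top")
f=lambda u,v,z:ray(c,205+(u+.5)/5-.5,150+(v+.5)/5-.5,z)[:2]
P=dict(fenceL=f(50,143,.045),fenceR=f(727,190,.045),LbL=f(443,264,.04),LbR=f(605,265,.04),LfL=f(444,367,.008),LfR=f(604,369,.008),
 FfL=f(175,258,.008),FfR=f(330,269,.008),FuR=f(330,165,.04),FuR2=f(330,180,.04),driver=f(470,390,.012),eraser=f(265,378,.012))
for k,v in P.items():print(k,np.round(v,4))
for a,b in(("fenceL","fenceR"),("LbL","LbR"),("LfL","LfR"),("FfL","FfR")):
    d=P[a]-P[b];print(a,np.linalg.norm(d),"yaw",np.arctan2(-d[0],d[1]))
d=P["fenceL"]-P["fenceR"];y=d/np.linalg.norm(d);x=np.array([y[1],-y[0]]);print("axes",x,y)
m=(P["fenceL"]+P["fenceR"])/2
for k,v in P.items():print(k,"in fence mm",np.round([1e3*(v-m)@x,1e3*(v-m)@y],1))
# scene check
s=grab("scene");g=lambda u,v,z:ray(s,225+(u+.5)/5-.5,155+(v+.5)/5-.5,z)[:2]
for n,u,v,z in(("LbL",370,231,.04),("LbR",494,291,.04),("LfL",322,322,.008),("LfR",438,383,.008),("FfR",308,240,.008),("FuR",357,155,.04),("FL",195,68,.045),("FR",640,292,.045)):print("scene",n,np.round(g(u,v,z),4))
E
```

```text
fenceL [0.5589 0.1889]
fenceR [ 0.5384 -0.1494]
LbL [ 0.5003 -0.0086]
LbR [ 0.5006 -0.089 ]
LfL [ 0.4539 -0.0083]
LfR [ 0.4537 -0.0892]
FfL [0.5088 0.1303]
FfR [0.5039 0.051 ]
FuR [0.5504 0.0492]
FuR2 [0.5426 0.0489]
driver [ 0.4417 -0.0219]
eraser [0.4467 0.0813]
fenceL 0.33887789508182503 yaw -0.06052706479116617
LbL 0.08040919169439566 yaw 0.0045137627501878825
LfL 0.08084481520251802 yaw -0.0019447970950259616
FfL 0.0794159814310697 yaw -0.0614955898230907
axes [ 0.9981688  -0.06049011] [0.06049011 0.9981688 ]
fenceL in fence mm [  0.  169.4]
fenceR in fence mm [  -0.  -169.4]
LbL in fence mm [-46.6 -31.2]
LbR in fence mm [ -41.3 -111.5]
LfL in fence mm [-92.9 -33.8]
LfR in fence mm [ -88.1 -114.5]
FfL in fence mm [-46.5 107.9]
FfR in fence mm [-46.6  28.5]
FuR in fence mm [-0.1 29.5]
FuR2 in fence mm [-7.8 28.8]
driver in fence mm [-104.3  -48.1]
eraser in fence mm [-105.5   55.2]
scene LbL [ 0.4991 -0.0025]
scene LbR [ 0.4994 -0.0875]
scene LfL [ 0.4541 -0.0083]
scene LfR [ 0.4537 -0.0887]
scene FfR [0.5052 0.0496]
scene FuR [0.5508 0.0535]
scene FL [0.5544 0.1843]
scene FR [ 0.5414 -0.1492]
```

servo_tool(motion=[[0.3,5,-5,0,-10],[0.57,10,-10,0,-20],[0.57,13,-15,0,-30],[0.57,16,-20,0,-40],[0.57,19,-25,0,-50],[0.57,22,-31,0,-60],[0.57,25,-37,0,-70],[0.57,28,-43,0,-75.6],[0.57,31,-49,0,-75.6],[0.57,34,-54,0,-75.6],[0.57,35.95,-58.15,0,-75.6],[0.57,35.95,-58.15,-5,-75.6],[0.57,35.95,-58.15,-10,-75.6],[0.57,35.95,-58.15,-13,-75.6],[0.57,35.95,-58.15,-13,-75.6],[0.57,35.95,-58.15,-13,-75.6]], squeeze=15)

```text
time_s: 2.3
ee_pos: [0.4964, -0.0487, 0.276]
eef_rot: [3.14, 0.0, 1.571]
force: [-0.3, 0.9, 0.2]
grip_width: 0.0401
grip_force: 0.0
```

servo_tool(motion=[[0.57,0,0,-2,0],[0.57,0,0,-4,0],[0.57,0,0,-5.5,0],[0.57,0,0,-6.3,0],[0.57,0,0,-6.3,0],[0.7,0,0,-6.3,0],[0.8,0,0,-6.3,0],[0.9,0,0,-6.3,0],[1,0,0,-6.3,0],[1,0,0,-6.3,0],[1,0,0,-6.3,0],[1,0,0,-6.3,0]])

```text
time_s: 3.8
ee_pos: [0.4961, -0.0487, 0.2118]
eef_rot: [3.141, 0.0, 1.571]
force: [0.3, 0.5, 5.8]
grip_width: 0.0079
grip_force: 15.0
```

servo_tool(motion=[[1,0,0,0.5,0],[1,0,0,1,0],[1,0,0,1,0],[1,0.6,1.4,1,-1],[1,1.2,2.8,1,-2],[1,1.8,4.2,1,-3],[1,2.35,5.3,1,-3.5],[1,2.35,5.5,1,-3.5],[1,2.35,5.5,1,-3.5],[1,2.35,5.5,1,-3.5]])

```text
time_s: 5.05
ee_pos: [0.5194, 0.0059, 0.2216]
eef_rot: [-3.141, 0.0, 1.51]
force: [-0.8, 0.1, -3.7]
grip_width: 0.0079
grip_force: 15.0
```

```bash
python3 - <<'E'
from h import *
crop(grab("scene"),225,130,140,105,5,"pics/s2.png")
E
```

```text
(no output)
```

View pics/s2.png

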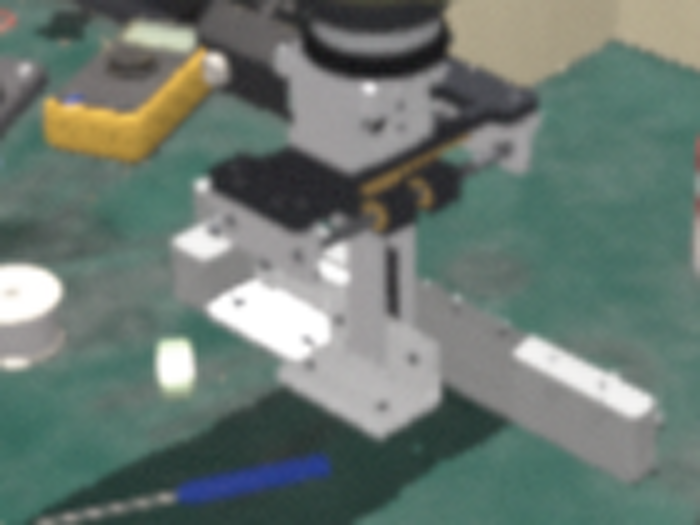

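The part is held level, with its left end (crop ~(305,365)) just short of the fixed flat leg's end at (330,340). Next I lower it and butt the ends.

servo_tool(motion=[[1,0,0,-0.5,0],[1,0,0,-0.95,0],[1,0,0,-0.95,0],[1,0.01,0.2,-0.95,0],[1,0.02,0.3,-0.95,0],[1,0.02,0.35,-0.95,0],[1,0.02,0.4,-0.95,0],[1,0.02,0.4,-0.95,0]])

```text
time_s: 6.1
ee_pos: [0.5197, 0.0103, 0.2122]
eef_rot: [3.142, 0.0, 1.51]
force: [0.4, -0.2, -2.2]
grip_width: 0.0076
grip_force: 15.0
```

servo_tool(motion=[[1,0,0.05,-0.03,0],[1,0,0.1,-0.05,0],[1,0,0.15,-0.05,0],[1,0,0.15,-0.05,0]])

```text
time_s: 6.6
ee_pos: [0.5198, 0.0111, 0.2119]
eef_rot: [3.141, 0.001, 1.51]
force: [-1.2, -8.7, 0.3]
grip_width: 0.0079
grip_force: 15.0
```

servo_tool(motion=[[1,0,-0.04,0,0],[0.9,0,-0.04,0,0],[0.79,0,-0.04,0,0],[0.79,0,-0.04,0,0],[0.79,0,-0.04,0,0],[0.79,0,-0.04,2,0],[0.79,0,-0.04,5,0],[0.79,-0.5,-0.04,6,10],[0.7,-1,0,6,20],[0.57,-1.8,0.1,6,30],[0.57,-1.8,0.1,6,40],[0.57,-1.8,0.1,6,50],[0.57,-1.8,0.1,6,60],[0.57,-1.8,0.1,6,70],[0.57,-1.8,0.1,6,80],[0.57,-1.8,0.1,6,90],[0.57,-1.8,0.1,6,90]])

```text
time_s: 8.72
ee_pos: [0.5017, 0.0128, 0.2717]
eef_rot: [-3.142, 0.0, 3.08]
force: [-0.6, -0.4, 0.5]
grip_width: 0.0403
grip_force: 0.0
```

```bash
python3 - <<'E'
from h import *
crop(grab("scene"),225,130,140,105,5,"pics/s3.png")
E
```

```text
(no output)
```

View pics/s3.png

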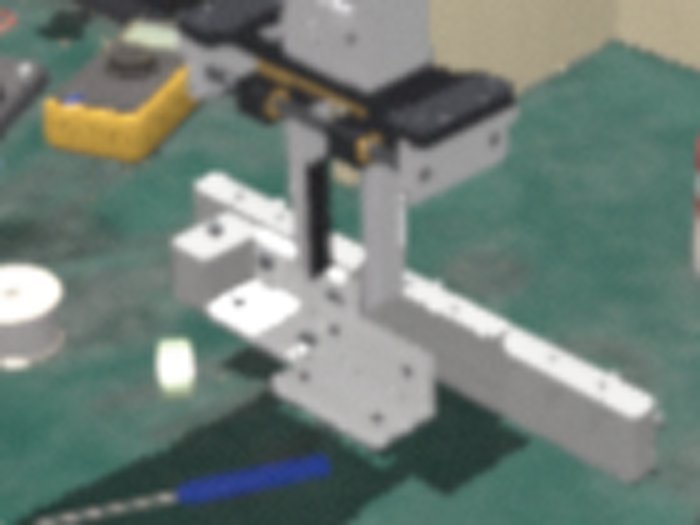

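The part stands butted at about crop (305,350), and the fingers hang over the flat leg in front of the upright. I descend, then push forward.

servo_tool(motion=[[0.57,0,0,-2,0],[0.57,0,0,-4,0],[0.57,0,0,-5.5,0],[0.57,0,0,-6.1,0],[0.57,0,0,-6.1,0],[0.57,0.3,-0.02,-6.1,0],[0.57,0.6,-0.04,-6.1,0],[0.57,0.6,-0.04,-6.1,0]])

```text
time_s: 9.78
ee_pos: [0.5079, 0.0123, 0.2109]
eef_rot: [-3.142, 0.001, 3.081]
force: [-0.5, 0.4, 0.0]
grip_width: 0.0403
grip_force: 0.0
```

servo_tool(motion=[[0.57,0.15,-0.005,0,0],[0.57,0.3,-0.01,0,0],[0.57,0.45,-0.02,0,0],[0.57,0.6,-0.03,0,0],[0.57,0.75,-0.04,0,0],[0.57,0.9,-0.05,0,0],[0.57,1.05,-0.06,0,0],[0.57,1.2,-0.07,0,0],[0.57,1.35,-0.08,0,0],[0.57,1.5,-0.09,0,0],[0.57,1.65,-0.1,0,0],[0.57,1.8,-0.11,0,0],[0.57,1.95,-0.12,0,0],[0.57,2.1,-0.13,0,0]])

```text
time_s: 11.52
ee_pos: [0.5288, 0.0111, 0.2106]
eef_rot: [3.142, -0.0, 3.081]
force: [-2.5, -0.1, 1.2]
grip_width: 0.0402
grip_force: 1.3
```

servo_tool(motion=[[0.57,0.1,-0.005,0,0],[0.57,0.2,-0.01,0,0],[0.57,0.27,-0.015,0,0],[0.57,0.32,-0.02,0,0],[0.57,0.36,-0.02,0,0],[0.57,0.36,-0.02,0,0]])

```text
time_s: 12.28
ee_pos: [0.5315, 0.0109, 0.2106]
eef_rot: [-3.141, -0.004, 3.081]
force: [-15.9, 0.2, 12.0]
grip_width: 0.0406
grip_force: 7.8
```

```bash
python3 - <<'E'
from h import *
a=cv2.resize(grab("scene")["image"][130:235,225:365],None,fx=4,fy=4,interpolation=2)
b=cv2.resize(grab("top")["image"][150:265,205:345],None,fx=4,fy=4,interpolation=2)[:420]
cv2.imwrite("pics/s4.png",np.hstack([a,b])[:,:,::-1][:, :1120]) if 0 else cv2.imwrite("pics/s4.png",cv2.resize(np.hstack([a,b]),(800,300))[:,:,::-1])
E
```

```text
(no output)
```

View pics/s4.png

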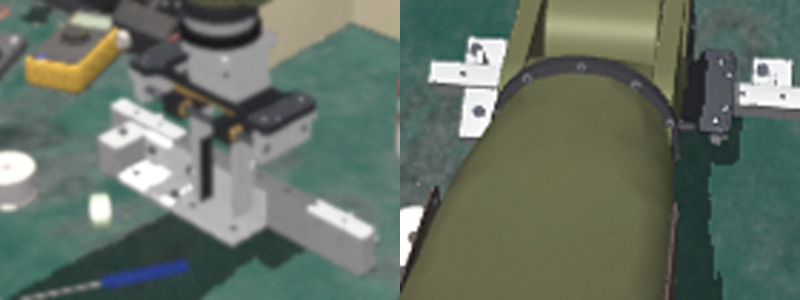

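The part is against the fence (−15.9 N in x). I check the butt joint up close.

```bash
python3 - <<'E'
from h import *
c=grab("scene");crop(c,255,165,64,50,12,"pics/s5.png")
m=np.array([.54865,.01975]);X=np.array([.99817,-.0605]);Y=np.array([.0605,.99817])
for x,z in((-45,8),(-8,8),(-8,40),(0,40)):
    p=m+X*x/1e3+Y*.0289;u,v=proj(c,np.append(p,z/1e3));print(x,z,(u-255)*12,(v-165)*12)
E
```

```text
-45 8 369.73161673071877 447.99237812638466
-8 8 484.7748376181921 383.88664372227583
-8 40 481.7304399040106 268.5421131276154
0 40 506.43995107703836 255.21482873113848
```

View pics/s5.png

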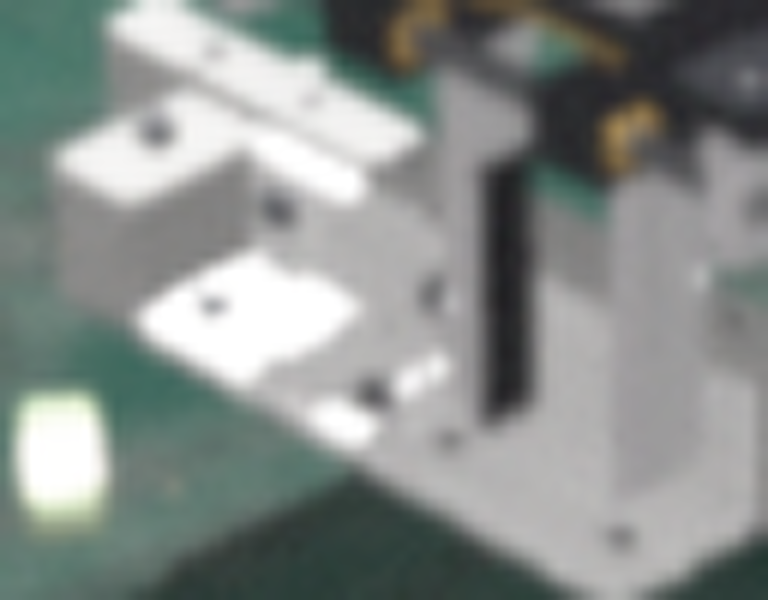

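The seam at crop (370,450) is flush: the front edges line up and no bench shows between them. Now I add a slight leftward bias and build up the downward push.

servo_tool(motion=[[0.57,0,0.05,0,0],[0.57,0,0.1,0,0],[0.57,0,0.1,-0.03,0],[0.57,0,0.1,-0.06,0],[0.57,0,0.1,-0.06,0]])

```text
time_s: 13.05
ee_pos: [0.5315, 0.0118, 0.2099]
eef_rot: [-3.141, -0.004, 3.081]
force: [-14.0, -1.5, 10.2]
grip_width: 0.0406
grip_force: 7.1
```

servo_tool(motion=[[0.57,0,0.03,-0.05,0],[0.57,0,0.06,-0.1,0],[0.57,0,0.06,-0.15,0],[0.57,0,0.06,-0.18,0],[0.57,0,0.06,-0.18,0]])

```text
time_s: 13.68
ee_pos: [0.5315, 0.0125, 0.2081]
eef_rot: [-3.141, -0.004, 3.081]
force: [-14.0, -0.7, 10.3]
grip_width: 0.0404
grip_force: 7.1
```

servo_tool(motion=[[0.57,0,0,-0.06,0],[0.57,0,0,-0.11,0],[0.57,0,0,-0.14,0],[0.57,0,0,-0.16,0],[0.57,0,0,-0.16,0]])

```text
time_s: 14.3
ee_pos: [0.5316, 0.0126, 0.2075]
eef_rot: [-3.141, -0.003, 3.081]
force: [-20.3, 0.5, 23.3]
grip_width: 0.0404
grip_force: 14.4
```

servo_tool(motion=[[0.57,0,0,0.03,0],[0.57,0,0,0.05,0],[0.57,0,0,0.05,0]])

```text
time_s: 14.68
ee_pos: [0.5316, 0.0126, 0.2075]
eef_rot: [-3.141, -0.004, 3.081]
force: [-16.6, 0.3, 16.1]
grip_width: 0.0405
grip_force: 12.1
```

servo_tool(motion=[[0.57,-0.01,0,0.01,0],[0.57,-0.01,0,0.01,0],[0.57,-0.01,0,0.01,0],[0.57,-0.01,0,0.01,0]])

```text
time_s: 15.18
ee_pos: [0.5315, 0.0125, 0.2075]
eef_rot: [-3.142, -0.003, 3.081]
force: [-15.0, 0.8, 13.7]
grip_width: 0.0406
grip_force: 11.1
```

```bash
python3 - <<'E'
from h import *
crop(grab("scene"),255,165,66,50,12,"pics/s6.png")
E
```

```text
(no output)
```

View pics/s6.png

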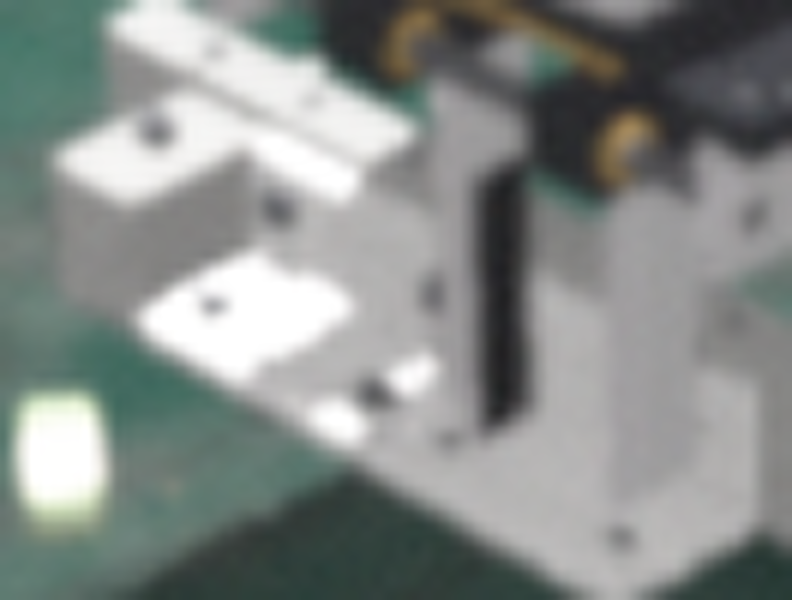

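```bash
python3 - <<'E'
from h import *
c=grab("scene")
m=np.array([.54865,.01975]);X=np.array([.99817,-.0605]);Y=np.array([.0605,.99817])
for g in(0,3):
  for x,z in((-45,0),(0,0),(0,30)):
    p=m+X*x/1e3+Y*(.0289-.08-g/1e3);u,v=proj(c,np.append(p,z/1e3));print(g,x,z,(u-255)*12,(v-165)*12)
im=c["image"][205:211,310:328].astype(int).sum(2)//3;print(im)
print(ctrl.get_obs()["force"])
E
```

```text
0 -45 0 617.9446526044137 617.3762308176563
0 0 0 756.2746252870747 533.6564404071445
0 0 30 757.0537786127511 424.71390916341556
3 -45 0 627.5467152782555 622.8481112610211
3 0 0 765.8477093822094 538.9021318373902
3 0 30 766.758816805132 429.88889927275113
[[167 171 174 174 174 175 175 172 145 131 131 132 132 133 134 133 134 132]
 [176 176 176 177 175 173 175 169 145 133 132 132 131 131 133 133 132 133]
 [182 179 180 179 177 176 177 171 143 133 134 133 132 133 131 132 131 132]
 [182 180 179 181 181 181 176 156 133 127 132 134 133 135 132 131 131 133]
 [184 182 182 182 178 172 162 124  97 106 120 127 131 134 133 133 131 132]
 [184 185 181 173 159 135 114  80  62  73  92 111 121 128 133 134 136 134]]
[-16.03872215   1.0053771   14.68514752]
```

The right end edge is at column ~757, which matches the zero-gap prediction of 757 (a 3 mm gap would put it at 767). The push is holding at about 16 N forward and 15 N down, so I hand in.

```bash
python3 -c "
from station import ctrl
print(ctrl.hand_in())"
```

```text
the job is handed in; nothing more can be done
None
```

The loose angle is butted flush against the screwed-on length with its back on the fence, and I handed the job in at about 15 s while still pushing into its inside corner with roughly 16 N forward and 15 N down; no verdict came back.

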